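# Close the culture chamber and set its gas valve

## Robot

A 7-joint arm with a two-finger parallel gripper is mounted at the origin on the work surface. World frame = base frame: x ahead of the robot, y to its left, z up, the work surface at z = 0. Lengths are in mm, angles in rad, forces in N, time in s.
With the tool pointing down it reaches from about 400 to 875 mm from the base axis. Payload 4.4 kg.
Tool frame: the origin (TCP) lies midway between the tips of the shut fingers; the grasp point (between the pads) lies 19 mm behind it; z points along the fingers, y is the line along which they close (so a half turn about z gives the same grasp; the last joint's range is limited). The gripper opens to 85 mm and grips with 20 to 120 N. Pads are 22 mm wide; open, the fingers measure 114 mm over their backs; the gripper's body (76 mm by 85 mm) begins 54 mm behind the grasp point. The pads swing forward as they close: fully open they stand 13 mm farther back than shut.
Start: joints at [1.185, 0.628, 0.038, 1.517, -0.027, 0.996, -0.02], TCP at [204.373, -617.049, 231.313] pointing down, gripper open.
Joint ranges: [-3.06, 3.06], [-0.37, 2.12], [-1.25, 1.32], [0.18, 2.47], [-1.1, 4.24], [0.23, 1.98], [-2.94, 2.94]. Speed limits (rad/s): [2.57, 2.57, 3.14, 3.14, 3.14, 3.14, 3.14].

## Interface

Orientations are given as [roll, pitch, yaw] about the fixed x, y, z axes, in that order (R = Rz(yaw) Ry(pitch) Rx(roll)).
In Python, from cell import read_state, get_image, finish_job gives the robot as it stands.
- The arm moves only by the tool send_rows, never from a script. Its argument "series" is a list of rows, each an object of numbers: "ax", "ay", "az": the turn, a rotation vector about the tool's x, y, z in rad; "dx", "dy", "dz": the shift along the tool's x, y, z in cm; "hand": the closure, from 0 (fully open) to 1 (shut). In form: [{"ax": .., "ay": .., "az": .., "dx": .., "dy": .., "dz": .., "hand": ..}, ...]. A call has 1 to 10 rows; each row is the pose to reach, as a shift and turn from the pose commanded when the call began, along the tool's axes at that moment; what a row does not reach only later rows make up. A row lasts 1/10 s, in which the tool goes at most 50 mm and 8.59 degrees, less where a joint would pass 70% of its speed; a pose out of reach is approached as far as the arm can. A call with a gripper value outside its range is refused whole. The fingers move at their own pace and stop on an object; the grip force is fixed at half the most. Time passes only in rows, so rows that repeat a pose let the fingers close. It gives the time, the measured TCP pose, the force, the opening and the grip force at its end, in the units of the state.
- read_state(): the state, without advancing time (a new reading comes with each control period).
- get_image(name): name is "side" or "top"; returns a dict with "pixels" (420x560x3 uint8, red, green, blue), "mtx" (3x3 intrinsics, pixels), "R" (3x3) and "t" (3): a world point X has camera coordinates R X + t. Camera axes: x right, y down, z forward; pixel columns grow to the right and rows downward; lengths in mm; the calibration is good to about 2 mm. A picture is of the moment at which its call begins. There is no depth.
- finish_job(): hands the job in; it is judged then, once.
The state is a dict: "clock": time; "qpos": joint angles; "qd": joint speeds; "tau": joint torques, N m; "eef_pos": TCP position; "tool_rot": TCP orientation; "force": force on the tool from outside, world axes, zero at the start; "torque": the same for the moment, N m; "width": finger opening in mm; "gripper_force": force on a finger pad.
Only numpy, scipy, OpenCV 4.12 (cv2) and the standard library are available. Lean on these libraries where they do the work, as an engineer would, in place of code of your own. Each camera call takes 0.05 s, during which the arm holds its last target. There are 200 camera calls.

## Task

Press the loose cover of the culture chamber down, corner by corner, until all four clips have clicked and it lies flush on the rim. Then turn the black hand wheel of the gas valve until the white pointer on its rim stands right in front of the white setting tab on the far side, and let go. Do not shift the setting tab or disturb the dishes, the bottle and the tip box.

Things in the scene. Friction and masses are not known exactly. Their poses are not given: they have to be found in the camera images.
- chamber: Grey plastic culture chamber fixed to the bench, 156 x 116 x 50 mm (x, y, z), open at the top, a plate with six red wells inside, a pair of sprung steel clip jaws in each corner. Origin: centre of its underside, on the bench; x along its long side (away from the robot at yaw 0), z up. Its rim is 50 mm above the bench.
- cover: White frame with a clear window, 160 x 120 x 6 mm, 120 g: the chamber's clip-on cover, at first loose, its four barbed tongues in the mouths of the corner clips. Origin: centre of its underside (61 mm above the bench loose, 50 mm home); axes as the chamber's. 3 to 10 N straight down on a pad clicks that corner in; this can lift another corner, which then needs a second push.
- pad0 (a point): Top centre of the round press pad (16 mm across, 2 mm raised) at the cover's far left corner (cover x +70, y +50 mm), right above its clip. About 69 mm above the bench when loose, 58 mm when this clip is home.
- pad1 (a point): Top centre of the round press pad (16 mm across, 2 mm raised) at the cover's far right corner (cover x +70, y -50 mm), right above its clip. About 69 mm above the bench when loose, 58 mm when this clip is home.
- pad2 (a point): Top centre of the round press pad (16 mm across, 2 mm raised) at the cover's near right corner (cover x -70, y -50 mm), right above its clip. About 69 mm above the bench when loose, 58 mm when this clip is home.
- pad3 (a point): Top centre of the round press pad (16 mm across, 2 mm raised) at the cover's near left corner (cover x -70, y +50 mm), right above its clip. About 69 mm above the bench when loose, 58 mm when this clip is home.
- valve: Grey metering-valve block fixed to the bench, 172 x 172 x 40 mm, a 170 mm dark steel scale ring on top (up to 44 mm), white ticks along its far side. Origin: centre of its underside, on the bench; x points away from the robot at yaw 0, z up. The wheel turns about this z axis.
- wheel_top (a point): Centre of the top of the black hand wheel, on its axis, 94 mm above the bench. A ribbed round drum 56 mm in diameter, 36 mm high (58 to 94 mm above the bench), gripped across from above at any angle, on a skirt 108 mm in diameter (46 to 58 mm). It turns both ways without end (0.06 N m) and stays where it is left.
- pointer (a point): Tip of the wheel's only pointer: a small white fin, 8 mm wide, 12 mm high, that stands out from the skirt's rim to 70 mm from the axis; this point lies 71.5 mm from the axis, 52 mm above the bench. Goes round with the wheel.
- mark (a point): The setting mark: a white upright tab, 8 mm wide, 14 mm high (top 58 mm above the bench), standing on the scale ring from 73 to 85 mm from the axis, somewhere on the valve's far side. This point is at its inner face, 71.5 mm from the axis, 52 mm above the bench: the pointer's tip comes to this point when set. Stiff; it is not to be moved.
- wheel (a joint): Angle of the hand wheel in rad, counter-clockwise seen from above; at 0 the pointer looks along the valve's x axis (far side).
- dishes: Stack of three petri dishes, 88 mm in diameter, 44 mm high, loose bystander. Origin: centre of underside.
- medium: Amber bottle, 60 mm in diameter, 130 mm high, loose bystander. Origin: centre of underside.
- tipbox: Blue pipette-tip box with a clear lid, 90 x 120 x 59 mm, loose bystander. Origin: centre of underside.

How it is judged (in metres and radians):
On the way, in this order (a step that is already met when the one before it is completed fails the run):
1. all four corners of the cover are clicked home on the chamber (z of each of pad0, pad1, pad2, pad3 in the frame of chamber below 0.0605 m), for 0.2 s.
2. the wheel's pointer stands at the setting tab (horizontal distance between pointer and mark below 0.006 m), for 0.2 s.
At the end, for the whole second after the job is handed in: Every pad of the cover is within 2.5 mm of its home height on the chamber (58 mm above the chamber's underside), the pointer's tip point is within 6 mm of the mark's point, seen from above, and wheel and cover are still (all of step 1 and horizontal distance between pointer and mark below 0.006 m and velocity of joint wheel between -0.05 and 0.05 rad/s and linear speed of cover below 0.02 m/s); the robot touches nothing.
It fails at once if the setting tab is shifted by more than 4 mm (distance of mark from where it was at the start of the episode above 0.004 m).
It fails at once if the petri dishes are moved by more than 30 mm (distance of dishes from where it was at the start of the episode above 0.03 m).
It fails at once if the bottle is moved by more than 30 mm (distance of medium from where it was at the start of the episode above 0.03 m).
It fails at once if the tip box is moved by more than 30 mm (distance of tipbox from where it was at the start of the episode above 0.03 m).
It also fails if it takes over 72 s, if anything falls off the work surface, if the arm or the gripper's body presses on something with over 40 N, if the wrist force passes 120 N, or if a joint passes its speed limit or range.

## Working session

There is one attempt and no reset: what is moved stays moved. The work goes in short steps, Python scripts to look and compute and a tool call to move; the robot and the scene stay as the last step left them, time stands still between calls to the robot, and variables do not carry over. Pictures are saved under pics/ and viewed, at most 10 in all, crops included, and the job is handed in when it is done.

Besides the shell and the picture viewer there is one more tool, called after "Request:" by a JSON object that holds its "fn" and its "kwargs". send_rows: Moves the arm, as the interface text tells. Its arguments: {"type":"object","properties":{"series":{"type":"array","items":{"type":"object","properties":{"ax":{"type":"number"},"ay":{"type":"number"},"az":{"type":"number"},"dx":{"type":"number"},"dy":{"type":"number"},"dz":{"type":"number"},"hand":{"type":"number"}}}}},"required":["series"]}

```bash
mkdir -p pics
python3 - <<'E'
from cell import *
import cv2, numpy as np
print(read_state())
for n in("top","side"):
    g=get_image(n); cv2.imwrite(f"pics/{n}0.png",g["pixels"][:,:,::-1]); np.savez(f"pics/{n}0.npz",**g)
    print(n,g["mtx"].tolist(),g["R"].tolist(),g["t"].tolist())
E
```

```text
{'clock': 0.0, 'qpos': array([ 1.18519644,  0.62935994,  0.03848923,  1.51835145, -0.02701358,
        0.99632692, -0.0200189 ]), 'qd': array([-0.00080233, -0.00442186,  0.00054508,  0.00017184, -0.00049558,
       -0.00126789, -0.0017378 ]), 'tau': array([ 1.16753472e-03, -5.63397145e+01,  1.22707710e+00, -1.93445778e+01,
        1.11149205e-02,  1.04795818e-02, -8.50792503e-06]), 'eef_pos': array([ 204.15270582, -616.44698654,  230.38631201]), 'tool_rot': array([-3.13966679e+00,  4.24761002e-05,  3.19735763e-01]), 'force': array([ 0.37918038, -0.13959767,  0.36863924]), 'torque': array([ 0.0108081 , -0.03466347, -0.0187023 ]), 'gripper_force': 0.0, 'width': 85.2974015642048}
top [[501.8159112661364, 0.0, 281.2853694424179], [0.0, 501.8159112661364, 208.1675684602732], [0.0, 0.0, 1.0]] [[0.02188315642880136, -0.9994947640939179, -0.02305090049338715], [-0.9806630054719168, -0.016974424503224228, -0.19496650638397392], [0.194476726534309, 0.026871647914256513, -0.9805389932964788]] [-8.142724030948473, 619.0179335372296, 1288.9635092216486]
side [[398.02603967791384, 0.0, 282.0254830597776], [0.0, 398.02603967791384, 206.22561451597397], [0.0, 0.0, 1.0]] [[-0.7491217620149829, -0.6622836243117238, -0.014035193055114503], [-0.3233813576428563, 0.38410988744172236, -0.864802920842992], [0.5781358691558844, -0.6433039680726641, -0.5019152532622765]] [449.0754891253449, 285.1028090632109, 861.0983822980147]
```

View pics/top0.png

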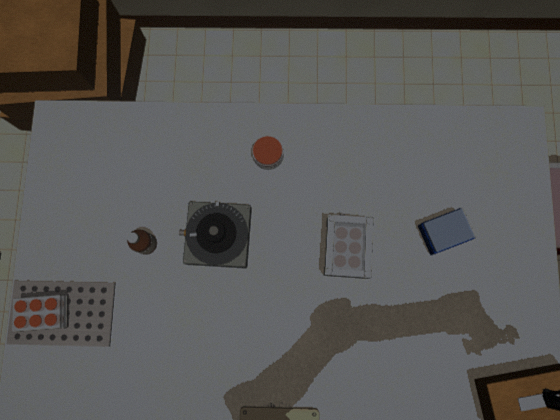

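View pics/side0.png

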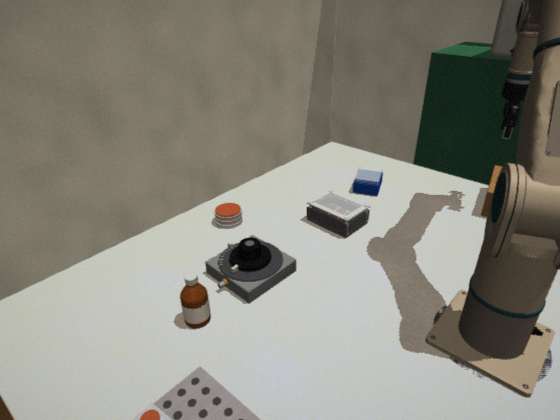

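The top view shows the cover near (348,245), the valve near (217,232), the bottle at (140,240), the dishes at (267,151) and the tip box at (447,231). I'll zoom in on the valve and cover.

Run:
```python
import cv2, numpy as np
t=cv2.imread("pics/top0.png"); s=cv2.imread("pics/side0.png")
c=lambda im,x,y,w,h,k:cv2.resize(im[y:y+h,x:x+w],None,fx=k,fy=k,interpolation=cv2.INTER_CUBIC)
a=np.hstack([c(t,172,190,90,85,4.4),c(t,308,200,90,85,4.4)])
b=np.hstack([c(s,200,225,100,57,4),c(s,295,185,100,57,4)])
b=cv2.resize(b,(a.shape[1],b.shape[0]*a.shape[1]//b.shape[1]))
o=np.vstack([a,b])[:600]; o=np.clip(o.astype(float)*1.5,0,255).astype(np.uint8)
print(o.shape);cv2.imwrite("pics/crop0.png",o)
```

```text
(599, 792, 3)
```

View pics/crop0.png

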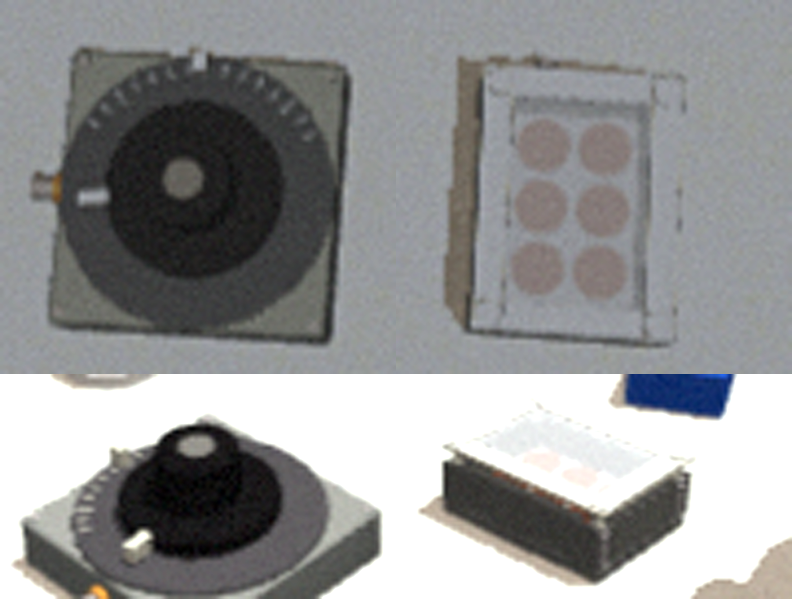

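The crop shows the tab at about (217,204) and the pointer fin at about (193,235) in top pixels. The hub cap is at (213.6,230.5), and the cover corners are at roughly (328,215), (374,217), (371,278) and (324,275). Next I'll cast rays.

```bash
cat > h.py <<'E'
import numpy as np, cv2
def cast(g,uv,z):
    uv=np.atleast_2d(uv).astype(float)
    d=np.c_[uv,np.ones(len(uv))]@np.linalg.inv(g["mtx"]).T@g["R"]
    c=-g["R"].T@g["t"]
    return (c+d*((z-c[2])/d[:,2])[:,None])[:,:2]
def proj(g,X):
    p=(np.atleast_2d(X)@g["R"].T+g["t"])@g["mtx"].T
    return p[:,:2]/p[:,2:]
E
python3 - <<'E'
from h import *
np.set_printoptions(precision=1,suppress=True)
T=dict(np.load("pics/top0.npz"));S=dict(np.load("pics/side0.npz"))
ct=lambda p:(np.array(p)-[0,0])/4.4+[172,190]
ct2=lambda p:(np.array(p)-[396,0])/4.4+[308,200]
k=792/800*4
cs=lambda p:(np.array(p)-[0,374])/k+[200,225]
cs2=lambda p:(np.array(p)-[396,374])/k+[295,185]
print("hub",cast(T,ct([[183,178]]),94),cast(S,cs([[198,443]]),94))
print("tabtop",cast(T,ct([[199,60]]),56),cast(S,cs([[122,454]]),56))
print("ptr",cast(T,ct([[93,197]]),57),cast(S,cs([[138,543]]),57))
print("valve corners z40",cast(T,ct([[78,50],[348,66],[330,342],[50,326]]),40))
# dark mask centroid of skirt/ring/hub via contours
g=cv2.cvtColor(T["pixels"],cv2.COLOR_RGB2GRAY)
for th in (25,35,45,55,65):
    m=np.zeros_like(g);m[195:272,175:258]=(g[195:272,175:258]<th)*255
    m=cv2.morphologyEx(m,cv2.MORPH_OPEN,np.ones((3,3)))
    cn=max(cv2.findContours(m,0,2)[0],key=cv2.contourArea,default=None)
    if cn is not None: print(th,cv2.contourArea(cn),cv2.minEnclosingCircle(cn))
c=cast(T,ct2([[483,65],[685,75],[674,343],[468,330]]),67);print("cover",c,c.mean(0),np.linalg.norm(np.roll(c,-1,0)-c,axis=1))
cs_=cast(S,cs2([[540,406],[692,461],[600,514],[443,448]]),67);print("cover side",cs_,cs_.mean(0),np.linalg.norm(np.roll(cs_,-1,0)-cs_,axis=1))
w=ct2([[543,144],[605,149],[541,206],[602,211],[538,268],[599,271]])
W=cast(T,w,25);print("wells",W,W.mean(0))
hsv=cv2.cvtColor(T["pixels"],cv2.COLOR_RGB2HSV)
print("gray prof row245",g[245,318:385]);print("col350",g[205:290,350])
E
```

```text
hub [[550.2 178.3]] [[552.  175.6]]
tabtop [[629.5 178.2]] [[622.3 182. ]]
ptr [[543.  238.8]] [[542.2 240.9]]
valve corners z40 [[637.9 256.9]
 [630.6  87.5]
 [459.3  92.7]
 [465.6 264.2]]
25 1062.0 ((215.5869598388672, 232.5869598388672), 19.94769287109375)
35 1241.5 ((215.60000610351562, 232.60000610351562), 20.56511878967285)
45 2471.5 ((216.82179260253906, 234.10488891601562), 31.420673370361328)
55 2832.5 ((217.11215209960938, 234.29750061035156), 32.32498550415039)
65 3053.0 ((218.48287963867188, 233.1943817138672), 34.16763687133789)
cover [[ 602.  -120.4]
 [ 598.  -242.2]
 [ 437.3 -233.5]
 [ 442.4 -112.2]] [ 520.  -177.1] [121.8 161.  121.4 159.8]
cover side [[ 576.  -218.3]
 [ 433.9 -220.1]
 [ 445.3 -109.7]
 [ 593.8 -112.1]] [ 512.2 -165.1] [142.1 111.  148.5 107.7]
wells [[ 560.7 -160.6]
 [ 558.3 -198.9]
 [ 522.1 -159.3]
 [ 519.7 -196.8]
 [ 483.8 -157.4]
 [ 482.7 -194.7]] [ 521.2 -177.9]
gray prof row245 [103  98  74  69  73  72  75  61  54 105 106 104 107 103  99  82  94  85
  83  84  88  84  84  81  82  84  80  83  86  96  98  90  82  81  84  84
  83  86  84  81  82  82  91  98  96  85  78  73 106 104 102 104 104 104
  96 105 102 101 103 105 104 104 101 106 103 102 104]
col350 [105 104 103 101 107 101 103 105 103  87  80  97 106 104 104 105 102  97
  79  83  83  87 100  99  98  91  84  84  82  82  81  84  90  98  99  96
  98  95  92  87  82  85  83  84  82  84  84  95 101 102 101  93  88  85
  80  86  86  85  86  84  82  89 100 100 101 103 101 102 103 104  96  76
  68 102 104 105 103 102 103 102 103 103 103 103 102]
```

Measurements check out. The cover comes out at 121x160 mm, centre (520,-177), yaw -0.052. The valve axis is at about (549,176.5). The tab is at about +0.02 rad and the pointer at about +1.67 rad, so the wheel turns about -1.65 rad. I'll go above pad2 with the fingers shut.

Request:
{"fn": "send_rows", "kwargs": {"series": [{"dx":35.5,"dy":-29.7,"dz":5,"hand":1},{"dx":35.5,"dy":-29.7,"dz":5,"hand":1},{"dx":35.5,"dy":-29.7,"dz":5,"hand":1},{"dx":35.5,"dy":-29.7,"dz":5,"hand":1},{"dx":35.5,"dy":-29.7,"dz":5,"hand":1},{"dx":35.5,"dy":-29.7,"dz":5,"hand":1},{"dx":35.5,"dy":-29.7,"dz":12,"hand":1},{"dx":35.5,"dy":-29.7,"dz":12,"hand":1},{"dx":35.5,"dy":-29.7,"dz":12,"hand":1},{"dx":35.5,"dy":-29.7,"dz":12,"hand":1}]}}

```text
invalid input at $.series[0]: expected keys ax, ay, az, dx, dy, dz, hand
```

```bash
cat > mv.py <<'E'
# mv.py x y z [yaw]: tool-frame shift (cm) and turn from the measured pose to a world target
import sys,numpy as np
from scipy.spatial.transform import Rotation as Ro
from cell import read_state
s=read_state();R=Ro.from_euler("xyz",s["tool_rot"])
a=[float(v) for v in sys.argv[1:]]
print("t",round(s["clock"],2),"pos",s["eef_pos"].round(1),"rot",s["tool_rot"].round(3),"F",s["force"].round(1),"w",round(s["width"],1),"q",s["qpos"].round(2))
for i in range(0,len(a)-2,3): print(a[i:i+3],"d cm",(R.inv().apply(np.array(a[i:i+3])-s["eef_pos"])/10).round(2))
E
python3 mv.py 447.5 -223.3 75
```

```text
t 0.1 pos [ 204.2 -616.5  230.5] rot [-3.14  0.    0.32] F [-0.  -0.1 -0.7] w 85.4 q [ 1.19  0.63  0.04  1.52 -0.03  1.   -0.02]
[447.5, -223.3, 75.0] d cm [ 35.46 -29.65  15.6 ]
```

Request:
{"fn": "send_rows", "kwargs": {"series": [{"ax":0,"ay":0,"az":0,"dx":35.5,"dy":-29.7,"dz":5,"hand":1},{"ax":0,"ay":0,"az":0,"dx":35.5,"dy":-29.7,"dz":5,"hand":1},{"ax":0,"ay":0,"az":0,"dx":35.5,"dy":-29.7,"dz":5,"hand":1},{"ax":0,"ay":0,"az":0,"dx":35.5,"dy":-29.7,"dz":5,"hand":1},{"ax":0,"ay":0,"az":0,"dx":35.5,"dy":-29.7,"dz":5,"hand":1},{"ax":0,"ay":0,"az":0,"dx":35.5,"dy":-29.7,"dz":5,"hand":1},{"ax":0,"ay":0,"az":0,"dx":35.5,"dy":-29.7,"dz":12,"hand":1},{"ax":0,"ay":0,"az":0,"dx":35.5,"dy":-29.7,"dz":12,"hand":1},{"ax":0,"ay":0,"az":0,"dx":35.5,"dy":-29.7,"dz":12,"hand":1},{"ax":0,"ay":0,"az":0,"dx":35.5,"dy":-29.7,"dz":12,"hand":1}]}}

```text
clock: 1.1
eef_pos: [448.9, -220.2, 109.9]
tool_rot: [-3.14, 0.0, 0.323]
force: [0.5, 0.1, 0.6]
width: 0.1
gripper_force: 0.0
```

```bash
python3 mv.py 447.5 -223.3 75 447.5 -223.3 58
```

```text
t 1.1 pos [ 448.9 -220.2  109.9] rot [-3.14   0.     0.323] F [0.5 0.1 0.6] w 0.1 q [ 0.38  0.61  0.04  2.04 -0.04  0.5  -0.8 ]
[447.5, -223.3, 75.0] d cm [-0.23  0.26  3.49]
[447.5, -223.3, 58.0] d cm [-0.23  0.26  5.19]
```

Request:
{"fn": "send_rows", "kwargs": {"series": [{"ax":0,"ay":0,"az":0,"dx":-0.2,"dy":0.2,"dz":2,"hand":1},{"ax":0,"ay":0,"az":0,"dx":-0.2,"dy":0.2,"dz":3.6,"hand":1},{"ax":0,"ay":0,"az":0,"dx":-0.2,"dy":0.2,"dz":4.0,"hand":1},{"ax":0,"ay":0,"az":0,"dx":-0.2,"dy":0.2,"dz":4.3,"hand":1},{"ax":0,"ay":0,"az":0,"dx":-0.2,"dy":0.2,"dz":4.6,"hand":1},{"ax":0,"ay":0,"az":0,"dx":-0.2,"dy":0.2,"dz":4.8,"hand":1}]}}

```text
clock: 1.7
eef_pos: [445.8, -226.7, 63.9]
tool_rot: [3.142, 0.001, 0.319]
force: [-3.6, -0.4, 3.7]
width: -0.1
gripper_force: 1.7
```

```bash
python3 mv.py 447.5 -223.3 58
```

```text
t 1.7 pos [ 445.8 -226.7   63.9] rot [3.142e+00 1.000e-03 3.190e-01] F [-3.6 -0.4  3.7] w -0.1 q [ 0.39  0.69  0.03  2.07 -0.05  0.39 -0.79]
[447.5, -223.3, 58.0] d cm [ 0.27 -0.27  0.59]
```

Request:
{"fn": "send_rows", "kwargs": {"series": [{"ax":0,"ay":0,"az":0,"dx":0,"dy":0,"dz":0.2,"hand":1},{"ax":0,"ay":0,"az":0,"dx":0,"dy":0,"dz":0.4,"hand":1},{"ax":0,"ay":0,"az":0,"dx":0,"dy":0,"dz":0.6,"hand":1},{"ax":0,"ay":0,"az":0,"dx":0,"dy":0,"dz":0.6,"hand":1}]}}

```text
clock: 2.1
eef_pos: [447.8, -226.3, 58.2]
tool_rot: [3.14, -0.002, 0.32]
force: [-2.3, 0.3, 10.9]
width: -0.0
gripper_force: 5.1
```

```bash
python3 mv.py 445.8 -226.7 57
```

```text
t 2.1 pos [ 447.8 -226.3   58.2] rot [ 3.14e+00 -2.00e-03  3.20e-01] F [-2.3  0.3 10.9] w -0.0 q [ 0.39  0.7   0.03  2.07 -0.05  0.37 -0.79]
[445.8, -226.7, 57.0] d cm [-0.21 -0.02  0.12]
```

Request:
{"fn": "send_rows", "kwargs": {"series": [{"ax":0,"ay":0,"az":0,"dx":0,"dy":0,"dz":-2.5,"hand":1},{"ax":0,"ay":0,"az":0,"dx":3.7,"dy":-9.6,"dz":-2.5,"hand":1},{"ax":0,"ay":0,"az":0,"dx":3.7,"dy":-9.6,"dz":-2.5,"hand":1},{"ax":0,"ay":0,"az":0,"dx":3.7,"dy":-9.6,"dz":-2.5,"hand":1},{"ax":0,"ay":0,"az":0,"dx":3.7,"dy":-9.6,"dz":-2.5,"hand":1},{"ax":0,"ay":0,"az":0,"dx":3.7,"dy":-9.6,"dz":-2.5,"hand":1}]}}

```text
clock: 2.7
eef_pos: [452.1, -124.3, 82.4]
tool_rot: [3.14, -0.0, 0.319]
force: [-0.6, -0.9, 0.3]
width: 0.4
gripper_force: 0.0
```

```bash
python3 mv.py 452.7 -123.4 57
```

```text
t 2.7 pos [ 452.1 -124.3   82.4] rot [ 3.14  -0.     0.319] F [-0.6 -0.9  0.3] w 0.4 q [ 0.17  0.63  0.06  2.14 -0.09  0.37 -0.95]
[452.7, -123.4, 57.0] d cm [ 0.08 -0.07  2.54]
```

Request:
{"fn": "send_rows", "kwargs": {"series": [{"ax":0,"ay":0,"az":0,"dx":0.1,"dy":-0.1,"dz":1.0,"hand":1},{"ax":0,"ay":0,"az":0,"dx":0.1,"dy":-0.1,"dz":1.4,"hand":1},{"ax":0,"ay":0,"az":0,"dx":0.1,"dy":-0.1,"dz":1.7,"hand":1},{"ax":0,"ay":0,"az":0,"dx":0.1,"dy":-0.1,"dz":2.0,"hand":1},{"ax":0,"ay":0,"az":0,"dx":0.1,"dy":-0.1,"dz":2.3,"hand":1},{"ax":0,"ay":0,"az":0,"dx":0.1,"dy":-0.1,"dz":2.5,"hand":1},{"ax":0,"ay":0,"az":0,"dx":0.1,"dy":-0.1,"dz":2.5,"hand":1}]}}

```text
clock: 3.4
eef_pos: [452.1, -122.3, 58.1]
tool_rot: [3.141, -0.0, 0.319]
force: [-1.6, 0.7, 12.1]
width: -0.2
gripper_force: 6.2
```

```bash
python3 mv.py 592.5 -130.7 83
```

```text
t 3.4 pos [ 452.1 -122.3   58.1] rot [ 3.141 -0.     0.319] F [-1.6  0.7 12.1] w -0.2 q [ 0.17  0.68  0.05  2.15 -0.09  0.31 -0.95]
[592.5, -130.7, 83.0] d cm [13.06  5.21 -2.49]
```

Request:
{"fn": "send_rows", "kwargs": {"series": [{"ax":0,"ay":0,"az":0,"dx":0,"dy":0,"dz":-2.5,"hand":1},{"ax":0,"ay":0,"az":0,"dx":13.1,"dy":5.2,"dz":-2.5,"hand":1},{"ax":0,"ay":0,"az":0,"dx":13.1,"dy":5.2,"dz":-2.5,"hand":1},{"ax":0,"ay":0,"az":0,"dx":13.1,"dy":5.2,"dz":-2.5,"hand":1},{"ax":0,"ay":0,"az":0,"dx":13.1,"dy":5.2,"dz":-2.5,"hand":1},{"ax":0,"ay":0,"az":0,"dx":13.1,"dy":5.2,"dz":-2.5,"hand":1},{"ax":0,"ay":0,"az":0,"dx":13.1,"dy":5.2,"dz":-2.5,"hand":1}]}}

```text
clock: 4.1
eef_pos: [591.0, -130.3, 81.7]
tool_rot: [-3.14, 0.003, 0.319]
force: [-0.7, -0.0, -0.1]
width: 0.2
gripper_force: 0.0
```

```bash
python3 mv.py 592.5 -130.7 57
```

```text
t 4.1 pos [ 591.  -130.3   81.7] rot [-3.14e+00  3.00e-03  3.19e-01] F [-0.7 -0.  -0.1] w 0.2 q [ 0.12  0.76  0.08  1.77 -0.09  0.62 -1.  ]
[592.5, -130.7, 57.0] d cm [0.14 0.09 2.46]
```

Request:
{"fn": "send_rows", "kwargs": {"series": [{"ax":0,"ay":0,"az":0,"dx":0.1,"dy":0.1,"dz":1.0,"hand":1},{"ax":0,"ay":0,"az":0,"dx":0.1,"dy":0.1,"dz":1.4,"hand":1},{"ax":0,"ay":0,"az":0,"dx":0.1,"dy":0.1,"dz":1.7,"hand":1},{"ax":0,"ay":0,"az":0,"dx":0.1,"dy":0.1,"dz":2.0,"hand":1},{"ax":0,"ay":0,"az":0,"dx":0.1,"dy":0.1,"dz":2.3,"hand":1},{"ax":0,"ay":0,"az":0,"dx":0.1,"dy":0.1,"dz":2.5,"hand":1},{"ax":0,"ay":0,"az":0,"dx":0.1,"dy":0.1,"dz":2.5,"hand":1}]}}

```text
clock: 4.8
eef_pos: [593.7, -130.8, 58.1]
tool_rot: [-3.141, 0.001, 0.32]
force: [-1.9, 0.8, 9.8]
width: -0.0
gripper_force: 5.1
```

```bash
python3 mv.py 587.3 -230.6 83
```

```text
t 4.8 pos [ 593.7 -130.8   58.1] rot [-3.141e+00  1.000e-03  3.200e-01] F [-1.9  0.8  9.8] w -0.0 q [ 0.13  0.8   0.07  1.77 -0.1   0.58 -0.99]
[587.3, -230.6, 83.0] d cm [-3.75  9.27 -2.49]
```

Request:
{"fn": "send_rows", "kwargs": {"series": [{"ax":0,"ay":0,"az":0,"dx":0,"dy":0,"dz":-2.5,"hand":1},{"ax":0,"ay":0,"az":0,"dx":-3.7,"dy":9.3,"dz":-2.5,"hand":1},{"ax":0,"ay":0,"az":0,"dx":-3.7,"dy":9.3,"dz":-2.5,"hand":1},{"ax":0,"ay":0,"az":0,"dx":-3.7,"dy":9.3,"dz":-2.5,"hand":1},{"ax":0,"ay":0,"az":0,"dx":-3.7,"dy":9.3,"dz":-2.5,"hand":1},{"ax":0,"ay":0,"az":0,"dx":-3.7,"dy":9.3,"dz":-2.5,"hand":1}]}}

```text
clock: 5.4
eef_pos: [588.1, -229.2, 81.7]
tool_rot: [-3.14, 0.0, 0.321]
force: [0.9, 1.0, -0.9]
width: -0.1
gripper_force: 0.0
```

```bash
python3 mv.py 587.3 -230.6 57
```

```text
t 5.4 pos [ 588.1 -229.2   81.7] rot [-3.14   0.     0.321] F [ 0.9  1.  -0.9] w -0.1 q [ 0.29  0.79  0.06  1.69 -0.07  0.67 -0.86]
[587.3, -230.6, 57.0] d cm [-0.12  0.11  2.47]
```

Request:
{"fn": "send_rows", "kwargs": {"series": [{"ax":0,"ay":0,"az":0,"dx":0,"dy":0.1,"dz":1.0,"hand":1},{"ax":0,"ay":0,"az":0,"dx":0,"dy":0.1,"dz":1.4,"hand":1},{"ax":0,"ay":0,"az":0,"dx":0,"dy":0.1,"dz":1.7,"hand":1},{"ax":0,"ay":0,"az":0,"dx":0,"dy":0.1,"dz":2.0,"hand":1},{"ax":0,"ay":0,"az":0,"dx":0,"dy":0.1,"dz":2.3,"hand":1},{"ax":0,"ay":0,"az":0,"dx":0,"dy":0.1,"dz":2.5,"hand":1},{"ax":0,"ay":0,"az":0,"dx":0,"dy":0.1,"dz":2.5,"hand":1}]}}

```text
clock: 6.1
eef_pos: [588.7, -231.5, 58.1]
tool_rot: [-3.141, -0.0, 0.32]
force: [-1.5, 1.3, 7.3]
width: -0.2
gripper_force: 2.9
```

```bash
python3 mv.py 447.5 -223.3 83
```

```text
t 6.1 pos [ 588.7 -231.5   58.1] rot [-3.141 -0.     0.32 ] F [-1.5  1.3  7.3] w -0.2 q [ 0.3   0.82  0.06  1.7  -0.07  0.62 -0.86]
[447.5, -223.3, 83.0] d cm [-13.15  -5.22  -2.49]
```

Request:
{"fn": "send_rows", "kwargs": {"series": [{"ax":0,"ay":0,"az":0,"dx":0,"dy":0,"dz":-2.5,"hand":1},{"ax":0,"ay":0,"az":0,"dx":-13.1,"dy":-5.2,"dz":-2.5,"hand":1},{"ax":0,"ay":0,"az":0,"dx":-13.1,"dy":-5.2,"dz":-2.5,"hand":1},{"ax":0,"ay":0,"az":0,"dx":-13.1,"dy":-5.2,"dz":-2.5,"hand":1},{"ax":0,"ay":0,"az":0,"dx":-13.1,"dy":-5.2,"dz":-2.5,"hand":1},{"ax":0,"ay":0,"az":0,"dx":-13.1,"dy":-5.2,"dz":-2.0,"hand":1},{"ax":0,"ay":0,"az":0,"dx":-13.1,"dy":-5.2,"dz":-1.2,"hand":1},{"ax":0,"ay":0,"az":0,"dx":-13.1,"dy":-5.2,"dz":-0.8,"hand":1},{"ax":0,"ay":0,"az":0,"dx":-13.1,"dy":-5.2,"dz":-0.4,"hand":1},{"ax":0,"ay":0,"az":0,"dx":-13.1,"dy":-5.2,"dz":-0.4,"hand":1}]}}

```text
clock: 7.1
eef_pos: [448.1, -223.2, 60.4]
tool_rot: [-3.141, 0.001, 0.32]
force: [-0.2, 0.2, -0.9]
width: 0.1
gripper_force: 0.0
```

```bash
python3 mv.py 447.5 -223.3 57
```

```text
t 7.1 pos [ 448.1 -223.2   60.4] rot [-3.141e+00  1.000e-03  3.200e-01] F [-0.2  0.2 -0.9] w 0.1 q [ 0.38  0.7   0.04  2.07 -0.06  0.38 -0.78]
[447.5, -223.3, 57.0] d cm [-0.06 -0.01  0.34]
```

Request:
{"fn": "send_rows", "kwargs": {"series": [{"ax":0,"ay":0,"az":0,"dx":0,"dy":0,"dz":-2.0,"hand":1},{"ax":0,"ay":0,"az":0,"dx":3.6,"dy":-9.3,"dz":-2.0,"hand":1},{"ax":0,"ay":0,"az":0,"dx":3.6,"dy":-9.3,"dz":-2.0,"hand":1},{"ax":0,"ay":0,"az":0,"dx":3.6,"dy":-9.3,"dz":-2.0,"hand":1},{"ax":0,"ay":0,"az":0,"dx":3.6,"dy":-9.3,"dz":-2.0,"hand":1},{"ax":0,"ay":0,"az":0,"dx":3.6,"dy":-9.3,"dz":-1.2,"hand":1},{"ax":0,"ay":0,"az":0,"dx":3.6,"dy":-9.3,"dz":-0.8,"hand":1},{"ax":0,"ay":0,"az":0,"dx":3.6,"dy":-9.3,"dz":-0.4,"hand":1},{"ax":0,"ay":0,"az":0,"dx":3.6,"dy":-9.3,"dz":0,"hand":1},{"ax":0,"ay":0,"az":0,"dx":3.6,"dy":-9.3,"dz":0,"hand":1}]}}

```text
clock: 8.1
eef_pos: [452.4, -124.4, 60.6]
tool_rot: [-3.141, 0.001, 0.319]
force: [0.1, -0.1, -0.0]
width: 0.2
gripper_force: 0.0
```

```bash
python3 mv.py 592.5 -130.7 83
```

```text
t 8.1 pos [ 452.4 -124.4   60.6] rot [-3.141e+00  1.000e-03  3.190e-01] F [ 0.1 -0.1 -0. ] w 0.2 q [ 0.17  0.67  0.06  2.15 -0.11  0.32 -0.93]
[592.5, -130.7, 83.0] d cm [13.1   4.99 -2.25]
```

Pad3 is home too. Pad0 next.

Request:
{"fn": "send_rows", "kwargs": {"series": [{"ax":0,"ay":0,"az":0,"dx":0,"dy":0,"dz":-2.2,"hand":1},{"ax":0,"ay":0,"az":0,"dx":13.1,"dy":5.0,"dz":-2.2,"hand":1},{"ax":0,"ay":0,"az":0,"dx":13.1,"dy":5.0,"dz":-2.2,"hand":1},{"ax":0,"ay":0,"az":0,"dx":13.1,"dy":5.0,"dz":-2.2,"hand":1},{"ax":0,"ay":0,"az":0,"dx":13.1,"dy":5.0,"dz":-2.2,"hand":1},{"ax":0,"ay":0,"az":0,"dx":13.1,"dy":5.0,"dz":-1.2,"hand":1},{"ax":0,"ay":0,"az":0,"dx":13.1,"dy":5.0,"dz":-0.8,"hand":1},{"ax":0,"ay":0,"az":0,"dx":13.1,"dy":5.0,"dz":-0.4,"hand":1},{"ax":0,"ay":0,"az":0,"dx":13.1,"dy":5.0,"dz":0,"hand":1},{"ax":0,"ay":0,"az":0,"dx":13.1,"dy":5.0,"dz":0,"hand":1}]}}

```text
clock: 9.1
eef_pos: [592.1, -130.2, 60.7]
tool_rot: [-3.141, 0.001, 0.319]
force: [0.8, 0.5, -0.6]
width: -0.0
gripper_force: 0.0
```

```bash
python3 mv.py 587.3 -230.6 83
```

```text
t 9.1 pos [ 592.1 -130.2   60.7] rot [-3.141e+00  1.000e-03  3.190e-01] F [ 0.8  0.5 -0.6] w -0.0 q [ 0.12  0.79  0.09  1.77 -0.11  0.58 -0.98]
[587.3, -230.6, 83.0] d cm [-3.61  9.38 -2.23]
```

Request:
{"fn": "send_rows", "kwargs": {"series": [{"ax":0,"ay":0,"az":0,"dx":0,"dy":0,"dz":-2.2,"hand":1},{"ax":0,"ay":0,"az":0,"dx":-3.6,"dy":9.4,"dz":-2.2,"hand":1},{"ax":0,"ay":0,"az":0,"dx":-3.6,"dy":9.4,"dz":-2.2,"hand":1},{"ax":0,"ay":0,"az":0,"dx":-3.6,"dy":9.4,"dz":-2.2,"hand":1},{"ax":0,"ay":0,"az":0,"dx":-3.6,"dy":9.4,"dz":-2.2,"hand":1},{"ax":0,"ay":0,"az":0,"dx":-3.6,"dy":9.4,"dz":-1.2,"hand":1},{"ax":0,"ay":0,"az":0,"dx":-3.6,"dy":9.4,"dz":-0.8,"hand":1},{"ax":0,"ay":0,"az":0,"dx":-3.6,"dy":9.4,"dz":-0.4,"hand":1},{"ax":0,"ay":0,"az":0,"dx":-3.6,"dy":9.4,"dz":0.1,"hand":1},{"ax":0,"ay":0,"az":0,"dx":-3.6,"dy":9.4,"dz":0.1,"hand":1}]}}

```text
clock: 10.1
eef_pos: [588.0, -230.0, 59.3]
tool_rot: [-3.141, 0.001, 0.321]
force: [-0.4, -0.6, -0.4]
width: -0.2
gripper_force: 0.0
```

```bash
python3 mv.py 549.5 176.5 170
```

```text
t 10.1 pos [ 588.  -230.    59.3] rot [-3.141e+00  1.000e-03  3.210e-01] F [-0.4 -0.6 -0.4] w -0.2 q [ 0.29  0.82  0.07  1.7  -0.09  0.63 -0.84]
[549.5, 176.5, 170.0] d cm [  9.15 -39.8  -11.03]
```

Request:
{"fn": "send_rows", "kwargs": {"series": [{"ax":0,"ay":0,"az":0,"dx":0,"dy":0,"dz":-5,"hand":0},{"ax":0,"ay":0,"az":0,"dx":0,"dy":0,"dz":-10,"hand":0},{"ax":0,"ay":0,"az":-2.33,"dx":9.1,"dy":-39.8,"dz":-11,"hand":0},{"ax":0,"ay":0,"az":-2.33,"dx":9.1,"dy":-39.8,"dz":-11,"hand":0},{"ax":0,"ay":0,"az":-2.33,"dx":9.1,"dy":-39.8,"dz":-11,"hand":0},{"ax":0,"ay":0,"az":-2.33,"dx":9.1,"dy":-39.8,"dz":-11,"hand":0},{"ax":0,"ay":0,"az":-2.33,"dx":9.1,"dy":-39.8,"dz":-11,"hand":0},{"ax":0,"ay":0,"az":-2.33,"dx":9.1,"dy":-39.8,"dz":-11,"hand":0},{"ax":0,"ay":0,"az":-2.33,"dx":9.1,"dy":-39.8,"dz":-11,"hand":0},{"ax":0,"ay":0,"az":-2.33,"dx":9.1,"dy":-39.8,"dz":-11,"hand":0}]}}

```text
clock: 11.1
eef_pos: [550.2, 169.3, 170.6]
tool_rot: [3.141, 0.0, 1.526]
force: [0.6, 0.8, 0.0]
width: 85.3
gripper_force: 0.0
```

```bash
python3 mv.py 549.5 176.5 170
```

```text
t 11.1 pos [550.2 169.3 170.6] rot [3.141 0.    1.526] F [0.6 0.8 0. ] w 85.3 q [-0.2   0.6  -0.22  1.79  0.18  0.77 -0.56]
[549.5, 176.5, 170.0] d cm [ 0.72 -0.1   0.06]
```

Request:
{"fn": "send_rows", "kwargs": {"series": [{"ax":0,"ay":0,"az":-1.12,"dx":0,"dy":0,"dz":0,"hand":0},{"ax":0,"ay":0,"az":-1.12,"dx":0,"dy":0,"dz":0,"hand":0},{"ax":0,"ay":0,"az":-1.12,"dx":0,"dy":0,"dz":0,"hand":0},{"ax":0,"ay":0,"az":-1.12,"dx":0,"dy":0,"dz":0,"hand":0},{"ax":0,"ay":0,"az":-1.12,"dx":0,"dy":0,"dz":0,"hand":0},{"ax":0,"ay":0,"az":-1.12,"dx":0,"dy":0,"dz":0,"hand":0},{"ax":0,"ay":0,"az":-1.12,"dx":0,"dy":0,"dz":0,"hand":0},{"ax":0,"ay":0,"az":-1.12,"dx":0,"dy":0,"dz":0,"hand":0},{"ax":0,"ay":0,"az":-1.12,"dx":0,"dy":0,"dz":0,"hand":0},{"ax":0,"ay":0,"az":-1.12,"dx":0,"dy":0,"dz":0,"hand":0}]}}

```text
clock: 12.1
eef_pos: [550.6, 167.2, 170.2]
tool_rot: [3.142, 0.0, 2.638]
force: [0.4, -0.2, 0.9]
width: 85.5
gripper_force: 0.0
```

```bash
python3 mv.py 549.5 176.5 67
```

```text
t 12.1 pos [550.6 167.2 170.2] rot [3.142 0.    2.638] F [ 0.4 -0.2  0.9] w 85.5 q [-0.    0.65 -0.54  1.78  0.43  0.83  0.32]
[549.5, 176.5, 67.0] d cm [ 0.54  0.76 10.32]
```

Request:
{"fn": "send_rows", "kwargs": {"series": [{"ax":0,"ay":0,"az":0,"dx":0.54,"dy":0.76,"dz":2,"hand":0},{"ax":0,"ay":0,"az":0,"dx":0.54,"dy":0.76,"dz":4,"hand":0},{"ax":0,"ay":0,"az":0,"dx":0.54,"dy":0.76,"dz":4,"hand":0}]}}

```text
clock: 12.4
eef_pos: [547.7, 176.0, 128.1]
tool_rot: [-3.138, -0.003, 2.639]
force: [-0.9, -0.9, -0.7]
width: 85.9
gripper_force: 0.0
```

```bash
python3 mv.py 549.5 176.5 67
```

```text
t 12.4 pos [547.7 176.  128.1] rot [-3.138e+00 -3.000e-03  2.639e+00] F [-0.9 -0.9 -0.7] w 85.9 q [-0.04  0.7  -0.5   1.81  0.47  0.75  0.27]
[549.5, 176.5, 67.0] d cm [-0.15  0.16  6.11]
```

Request:
{"fn": "send_rows", "kwargs": {"series": [{"ax":0,"ay":0,"az":0,"dx":-0.1,"dy":0.1,"dz":3,"hand":0},{"ax":0,"ay":0,"az":0,"dx":-0.1,"dy":0.1,"dz":5,"hand":0},{"ax":0,"ay":0,"az":0,"dx":-0.1,"dy":0.1,"dz":6.2,"hand":0},{"ax":0,"ay":0,"az":0,"dx":-0.1,"dy":0.1,"dz":6.2,"hand":0},{"ax":0,"ay":0,"az":0,"dx":-0.1,"dy":0.1,"dz":6.2,"hand":0}]}}

```text
clock: 12.9
eef_pos: [551.3, 177.3, 69.0]
tool_rot: [3.141, 0.001, 2.639]
force: [0.3, 0.2, 0.1]
width: 85.6
gripper_force: 0.0
```

```bash
python3 mv.py 549.5 176.5 67
```

```text
t 12.9 pos [551.3 177.3  69. ] rot [3.141e+00 1.000e-03 2.639e+00] F [0.3 0.2 0.1] w 85.6 q [-0.08  0.79 -0.44  1.84  0.54  0.63  0.22]
[549.5, 176.5, 67.0] d cm [ 0.12 -0.16  0.2 ]
```

Request:
{"fn": "send_rows", "kwargs": {"series": [{"ax":0,"ay":0,"az":0,"dx":0.1,"dy":-0.1,"dz":0.2,"hand":0},{"ax":0,"ay":0,"az":0,"dx":0.1,"dy":-0.1,"dz":0.2,"hand":0.3},{"ax":0,"ay":0,"az":0,"dx":0.1,"dy":-0.1,"dz":0.2,"hand":0.6},{"ax":0,"ay":0,"az":0,"dx":0.1,"dy":-0.1,"dz":0.2,"hand":0.6},{"ax":0,"ay":0,"az":0,"dx":0.1,"dy":-0.1,"dz":0.2,"hand":0.6},{"ax":0,"ay":0,"az":0,"dx":0.1,"dy":-0.1,"dz":0.2,"hand":0.6}]}}

```text
clock: 13.5
eef_pos: [551.6, 179.5, 68.1]
tool_rot: [3.135, 0.002, 2.641]
force: [0.8, 2.1, 6.0]
width: 54.6
gripper_force: 62.4
```

```bash
python3 mv.py 549.5 176.5 67
```

```text
t 13.5 pos [551.6 179.5  68.1] rot [3.135e+00 2.000e-03 2.641e+00] F [0.8 2.1 6. ] w 54.6 q [-0.08  0.79 -0.44  1.84  0.54  0.63  0.21]
[549.5, 176.5, 67.0] d cm [ 0.04 -0.37  0.11]
```

Request:
{"fn": "send_rows", "kwargs": {"series": [{"ax":0,"ay":0,"az":0.14,"dx":0,"dy":0,"dz":0,"hand":0.6},{"ax":0,"ay":0,"az":0.28,"dx":0,"dy":0,"dz":0,"hand":0.6},{"ax":0,"ay":0,"az":0.42,"dx":0,"dy":0,"dz":0,"hand":0.6},{"ax":0,"ay":0,"az":0.56,"dx":0,"dy":0,"dz":0,"hand":0.6},{"ax":0,"ay":0,"az":0.7,"dx":0,"dy":0,"dz":0,"hand":0.6},{"ax":0,"ay":0,"az":0.84,"dx":0,"dy":0,"dz":0,"hand":0.6},{"ax":0,"ay":0,"az":0.98,"dx":0,"dy":0,"dz":0,"hand":0.6},{"ax":0,"ay":0,"az":1.12,"dx":0,"dy":0,"dz":0,"hand":0.6},{"ax":0,"ay":0,"az":1.26,"dx":0,"dy":0,"dz":0,"hand":0.6},{"ax":0,"ay":0,"az":1.26,"dx":0,"dy":0,"dz":0,"hand":0.6}]}}

```text
clock: 14.5
eef_pos: [551.0, 179.2, 68.1]
tool_rot: [3.138, -0.004, 1.378]
force: [-1.2, 2.7, 7.8]
width: 54.3
gripper_force: 62.6
```

```bash
python3 mv.py 551 178.5 67
```

```text
t 14.5 pos [551.  179.2  68.1] rot [ 3.138 -0.004  1.378] F [-1.2  2.7  7.8] w 54.3 q [-0.29  0.75 -0.11  1.85  0.14  0.54 -0.68]
[551.0, 178.5, 67.0] d cm [-0.07  0.01  0.11]
```

Request:
{"fn": "send_rows", "kwargs": {"series": [{"ax":0,"ay":0,"az":0.14,"dx":0,"dy":0,"dz":0,"hand":0.6},{"ax":0,"ay":0,"az":0.28,"dx":0,"dy":0,"dz":0,"hand":0.6},{"ax":0,"ay":0,"az":0.4,"dx":0,"dy":0,"dz":0,"hand":0.6},{"ax":0,"ay":0,"az":0.4,"dx":0,"dy":0,"dz":0,"hand":0.6},{"ax":0,"ay":0,"az":0.4,"dx":0,"dy":0,"dz":0,"hand":0.6}]}}

```text
clock: 15.0
eef_pos: [550.8, 179.2, 68.0]
tool_rot: [3.14, -0.005, 0.981]
force: [-2.3, 4.3, 9.5]
width: 54.3
gripper_force: 62.7
```

```bash
python3 mv.py 551 178.5 67;python3 - <<'E'
from cell import *
import cv2, numpy as np
c=lambda im,x,y,w,h,k:cv2.resize(im[y:y+h,x:x+w,::-1],None,fx=k,fy=k,interpolation=cv2.INTER_CUBIC)
g=get_image("top");s=get_image("side")
np.savez("pics/top1.npz",**g);np.savez("pics/side1.npz",**s)
o=np.hstack([c(g["pixels"],190,190,56,56,7),c(s["pixels"],205,225,56,56,7)])
cv2.imwrite("pics/c1.png",np.clip(o*1.4,0,255).astype(np.uint8))
E
```

```text
t 15.0 pos [550.8 179.2  68. ] rot [ 3.14  -0.005  0.981] F [-2.3  4.3  9.5] w 54.3 q [-0.36  0.75 -0.    1.85  0.    0.53 -0.95]
[551.0, 178.5, 67.0] d cm [-0.05  0.05  0.1 ]
```

View pics/c1.png

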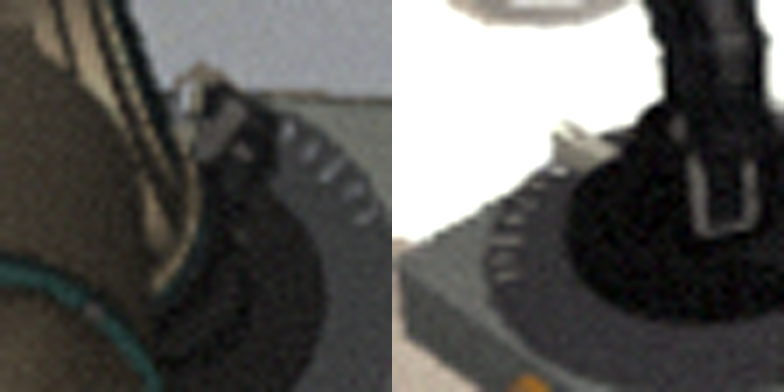

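The side view shows the fin at about (605,155) in line with the tab at (568,145), though the top view is partly covered by the arm. I'll let go, back off and measure clearly.

Request:
{"fn": "send_rows", "kwargs": {"series": [{"ax":0,"ay":0,"az":0,"dx":0,"dy":0,"dz":0,"hand":0},{"ax":0,"ay":0,"az":0,"dx":0,"dy":0,"dz":0,"hand":0},{"ax":0,"ay":0,"az":0,"dx":0,"dy":0,"dz":0,"hand":0},{"ax":0,"ay":0,"az":0,"dx":0,"dy":0,"dz":0,"hand":0},{"ax":0,"ay":0,"az":0,"dx":0,"dy":0,"dz":-3,"hand":0},{"ax":0,"ay":0,"az":0,"dx":0,"dy":0,"dz":-8,"hand":0},{"ax":0,"ay":0,"az":0,"dx":0,"dy":0,"dz":-11,"hand":0}]}}

```text
clock: 15.8
eef_pos: [550.3, 176.6, 178.7]
tool_rot: [3.14, -0.002, 0.979]
force: [0.6, -0.3, -0.0]
width: 85.5
gripper_force: 0.0
```

```bash
python3 mv.py 500 -50 230
```

```text
t 15.8 pos [550.3 176.6 178.7] rot [ 3.14e+00 -2.00e-03  9.79e-01] F [ 0.6 -0.3 -0. ] w 85.5 q [-0.36  0.59  0.    1.78 -0.    0.77 -0.95]
[500.0, -50.0, 230.0] d cm [-21.61   8.47  -5.16]
```

Request:
{"fn": "send_rows", "kwargs": {"series": [{"ax":0,"ay":0,"az":0,"dx":-21.6,"dy":8.5,"dz":-5,"hand":0},{"ax":0,"ay":0,"az":0,"dx":-21.6,"dy":8.5,"dz":-5,"hand":0},{"ax":0,"ay":0,"az":0,"dx":-21.6,"dy":8.5,"dz":-5,"hand":0},{"ax":0,"ay":0,"az":0,"dx":-21.6,"dy":8.5,"dz":-5,"hand":0},{"ax":0,"ay":0,"az":0,"dx":-21.6,"dy":8.5,"dz":-5,"hand":0},{"ax":0,"ay":0,"az":0,"dx":-21.6,"dy":8.5,"dz":-5,"hand":0},{"ax":0,"ay":0,"az":0,"dx":-21.6,"dy":8.5,"dz":-5,"hand":0}]}}

```text
clock: 16.5
eef_pos: [499.5, -51.0, 226.3]
tool_rot: [3.141, -0.0, 0.977]
force: [0.1, 1.1, 0.0]
width: 85.0
gripper_force: 0.0
```

Run:
```python
from cell import *
import cv2, numpy as np
c=lambda im,x,y,w,h,k:cv2.resize(im[y:y+h,x:x+w,::-1],None,fx=k,fy=k,interpolation=cv2.INTER_CUBIC)
g=get_image("top");s=get_image("side")
np.savez("pics/top2.npz",**g);np.savez("pics/side2.npz",**s)
o=np.hstack([c(g["pixels"],200,195,36,36,11),c(s["pixels"],215,228,36,36,11)])
o2=np.hstack([c(g["pixels"],308,200,99,51,4),c(s["pixels"],290,180,99,51,4)])
cv2.imwrite("pics/c2.png",np.clip(np.vstack([o,o2])*1.4,0,255).astype(np.uint8))
```

```text
(no output)
```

View pics/c2.png

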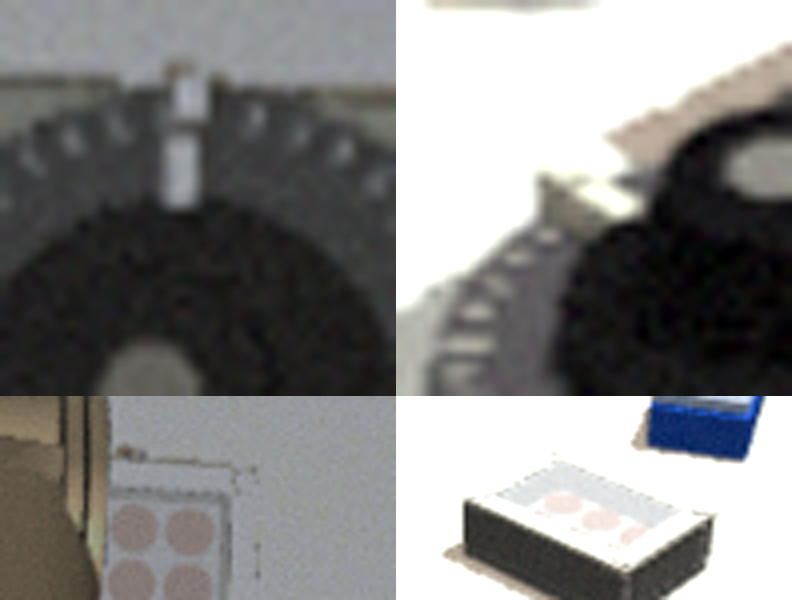

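Fin and tab stand in line in both views: tab at about (190,98) and fin at about (180,170) in the top crop. The cover lies flush on the rim in the side view. I'll quantify the remaining misalignment.

Run:
```python
from h import *
T=dict(np.load("pics/top2.npz"))
g=cv2.cvtColor(T["pixels"],cv2.COLOR_RGB2GRAY).astype(float)
f=lambda p:(np.array(p)-5)/11+[200,195]
def cen(y0,y1,th=75):
    r=g[y0:y1,212:222]; w=np.clip(r-th,0,None); yy,xx=np.mgrid[y0:y1,212:222]
    return (w*xx).sum()/w.sum(),(w*yy).sum()/w.sum()
pf=cen(208,213);pt=cen(203,205)
for lab,a,b in(("eye",f([180,170]),f([190,98])),("cen",pf,pt)):
    P=cast(T,[a],58)[0];M=cast(T,[b],57)[0]
    print(lab,a,b,P.round(1),M.round(1))
    for ax in([550.7,179],[550,176.5],[549.5,178]):
        v=P-ax;m=M-ax; d=np.arctan2(v[1],v[0])-np.arctan2(m[1],m[0])
        print(ax,np.linalg.norm(v).round(1),np.linalg.norm(m).round(1),"err rad",d.round(4),"mm",(71.5*d).round(2))
```

```text
eye [215.90909091 210.        ] [216.81818182 203.45454545] [611.5 180.6] [629.8 179.2]
[550.7, 179] 60.8 79.1 err rad 0.0246 mm 1.76
[550, 176.5] 61.7 79.9 err rad 0.0336 mm 2.4
[549.5, 178] 62.1 80.3 err rad 0.0278 mm 1.99
cen (np.float64(216.0462962962963), np.float64(209.9537037037037)) (np.float64(216.875), np.float64(203.49519230769232)) [611.7 180.3] [629.7 179. ]
[550.7, 179] 61.0 79.0 err rad 0.0206 mm 1.47
[550, 176.5] 61.8 79.7 err rad 0.0295 mm 2.11
[549.5, 178] 62.2 80.2 err rad 0.0238 mm 1.7
```

The pointer is about 2 mm off against a 6 mm limit, and all four pads checked out as home by touch. I'll hand it in.

```bash
python3 -c "
from cell import *
print(finish_job())"
```

```text
the job is handed in; nothing more can be done
None
```

I handed the job in after 16.6 s on the robot clock. All four cover corners are clicked home, confirmed by touch, and the wheel pointer is about 2 mm from the setting tab (limit 6 mm) with the gripper clear; the judge returned no verdict.

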